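Set the wash dial, then hold a detergent tablet in tongs over the soap hopper

TASK

Turn the washer's temperature dial until its pointer stands on the long mark of its scale. Then pick up the tongs, take the round detergent tablet off its dish with them (never touching it with the gripper itself) and finish while still holding it in the tongs, still and clear of everything, a few centimetres straight above the open mouth of the soap hopper on the washer's top. Leave the bottle, the cup and the carton as they stand.

Things in the scene. Friction and masses are not known exactly. Their poses are not given: they have to be found in the camera images.
- washer: white front-loading washer, 600 x 600 x 850 mm high, on the floor right of the bench, fixed. Origin: on the dial's axis at the level of the flat top (100 mm above the bench); z up, x to its back (world x within 0.04 rad), y to its left. Top: x -90 to 510, y -540 to 60 mm. Only the dial stands more than 30 mm above it. The hopper's lid is fixed, swung right back to the hopper's -y side
- dial (a joint): temperature dial on the washer's 8 mm thick front fascia, axis vertical: rad, grows clockwise seen from above; limits 0 and 5.0. Friction 0.04 N m, stays where left. Scale: 11 marks 0.5 rad apart, 0 to 5.0; ten are short (6 mm), the long one (18 mm) is at 3.0. In the washer's frame the pointer stands at the angle 2.5 - value from +x towards +y
- dial_grip (a point): where to grip the dial: on its axis, 26 mm above the washer's top. An upright bar 46 long x 11 wide x 22 mm tall (free from 10 mm below this point to 12 mm above it) stands on a round skirt of 52 mm diameter, 8 mm high, on the 8 mm fascia. x of this frame runs along the bar to the pointer end, z up
- dial_pointer (a point): tip of the pointer: pointer end of the bar's top edge, marked by a dark line on that half of the bar, 23 mm from the axis, 38 mm above the washer's top
- dial_mark (a point): outer end of the long mark, 48 mm from the dial's axis, on the fascia
- hopper_mouth (a point): centre of the open mouth of the soap hopper, a grey square well in the washer's top with a 12 mm raised collar; mouth 100 x 100 mm, this point at the level of the collar's top (112 mm above the bench), well about 85 mm deep. z up, axes as the washer's
- tongs: steel tongs with dark grip sleeves, lying on their side on the bench: hinge pin at the rear, 245 mm from pin to tips, 22 mm tall (bottom at z 0), 120 g; a wire loop 28 mm behind the pin. Origin: underside, on the middle line 110 mm ahead of the pin (open), near the balance point; x along the middle line to the tips, z up. The frame is the left (+y) arm's and swings with it as the tongs close
- tongs_grip (a point): where to grip the tongs, across both arms: 11 mm above the origin of tongs. Open (tips 85 mm apart) they measure 60 mm over the outside here, closed on the tablet (tips 44 mm apart) 40 mm, the sleeves then parallel. Sleeves 22 mm tall, reaching 50 mm either way along the arms. A spring holds the tongs open: 3 N per arm here starts to close them, 5 N holds them at the tablet's width
- tongs_tip_left (a point): middle of the inner face of the left tip (+y), 226 mm from the pin, 11 mm above the underside. Each tip is a shallow upright cup 22 mm tall and 40 mm long (inner flat 20 mm, ends bent in 25 degrees), made for the tablet, and reaches 21 mm further forward. The gap between the two tip points falls 2.1 mm per mm of squeeze at the grip
- tongs_tip_right (a point): the same on the right arm; the tips grip at the middle of these two points
- dish: flat dark steel dish, 110 x 110 x 12 mm, ribbed, no rim, fixed on the bench; origin under its centre, z up; the tablet lies on it
- tablet_center (a point): centre of the round white detergent tablet: cylinder of 44 mm diameter, 20 mm thick, about 40 g, lying flat on the dish (centre 22 mm above the bench)
- tablet: the same tablet; origin at the centre of its underside, z its axis
- bottle: white detergent bottle, 70 mm diameter, 190 mm tall, standing upright on the bench beyond the tongs; origin under its centre. A bystander
- cup: grey measuring cup, 66 mm across, 60 mm tall, standing on the bench to the left of the dish; origin under its centre. A bystander
- carton: cardboard soap carton 60 x 90 x 35 mm lying on the bench on the robot's side of the dish; origin under its centre. A bystander
Not all that is in view belongs to the job. Of the things shaped like the tablet, the white one is meant.

How it is judged:
By the outcome, as a careful person would: the job done as asked, in the order asked, and still so for the second after the job is handed in, while the arm keeps its last pose, push and grip.
It also fails if it takes over 64 s, if anything falls off the work surface, if the arm or the gripper's body presses on something with over 40 N, if the wrist force passes 120 N, or if a joint passes its speed limit or range.

ROBOT

A 6-joint arm with a two-finger parallel gripper is mounted at the origin on the work surface. World frame = base frame: x ahead of the robot, y to its left, z up, the work surface at z = 0. Lengths are in m, angles in rad, forces in N, time in s.
With the tool pointing down it reaches from about 0.35 to 0.975 m from the base axis. Payload 4.9 kg.
Tool frame: the origin (TCP) lies midway between the tips of the shut fingers; the grasp point (between the pads) lies 19 mm behind it; z points along the fingers, y is the line along which they close (so a half turn about z gives the same grasp; the last joint's range is limited). The gripper opens to 85 mm and grips with 20 to 120 N. Pads are 22 mm wide; open, the fingers measure 114 mm over their backs; the gripper's body (76 mm by 85 mm) begins 54 mm behind the grasp point. The pads swing forward as they close: fully open they stand 13 mm farther back than shut.
Start: joints at [-1.263, 0.053, 1.613, -0, 1.476, -0.119], TCP at [0.259, -0.569, 0.231] pointing down, gripper open.
Joint ranges: [-3.01, 3.01], [-1.01, 2.22], [0.06, 2.58], [-1.02, 4.17], [0.09, 2.62], [-3.14, 3.14]. Speed limits (rad/s): [2.57, 2.57, 3.14, 3.14, 3.14, 3.14].

INTERFACE

Orientations are given as a rotation vector (axis times angle).
In Python, from station import ctrl gives the robot as it stands.
- The arm moves only by the tool step_arm, never from a script. Its argument "targets" is a list of rows, each an object with "travel": the shift along the world's x, y, z as a fraction of full scale, a list of three; "angular": the turn, a rotation vector about the world's x, y, z as a fraction of full scale, a list of three; "gripper": the opening, from 0 (shut) to 1 (fully open). In form: [{"travel": [x, y, z], "angular": [rx, ry, rz], "gripper": gripper}, ...]. A call has 1 to 10 rows; each row is the pose to reach, as a shift and turn from the pose commanded when the call began; what a row does not reach only later rows make up. Full scale, the value 1, is 0.6 m for a shift and pi/4 rad for a turn. A row lasts 1/10 s, in which the tool goes at most 50 mm and 8.59 degrees, less where a joint would pass 70% of its speed; a pose out of reach is approached as far as the arm can. A call with a number of a shift or a turn outside -1 to 1 is refused whole. A call with a gripper value outside its range is refused whole. The fingers move at their own pace and stop on an object; "squeeze" is the grip in N (left out, the last holds). Time passes only in rows, so rows that repeat a pose let the fingers close. It gives the time, the measured TCP pose, the force, the opening and the grip force at its end, in the units of the state.
- ctrl.get_obs(): the state, without advancing time (a new reading comes with each control period).
- ctrl.get_image(name): name is "scene" or "side" or "wrist"; returns a dict with "img" (480x640x3 uint8, red, green, blue), "fx", "fy", "cx", "cy" (pixels), "rvec" (rotation vector, rad) and "tvec" (3), from world to camera coordinates, as OpenCV has them. Camera axes: x right, y down, z forward; pixel columns grow to the right and rows downward; lengths in m; the calibration is good to about 2 mm. A picture is of the moment at which its call begins. There is no depth.
- ctrl.finish_job(): hands the job in; it is judged then, once.
The state is a dict: "t": time; "q": joint angles; "dq": joint speeds; "effort": joint torques, N m; "tool_pos": TCP position; "tool_rot": TCP orientation; "contact_force": force on the tool from outside, world axes, zero at the start; "wrist_torque": the same for the moment, N m; "opening": finger opening in m; "grip_force": force on a finger pad.
Only numpy, scipy, OpenCV 4.12 (cv2) and the standard library are available. Lean on these libraries where they do the work, as an engineer would, in place of code of your own. Each camera call takes 0.05 s, during which the arm holds its last target. There are 200 camera calls.

## Working session

There is one attempt and no reset: what is moved stays moved. The work goes in short steps, Python scripts to look and compute and a tool call to move; the robot and the scene stay as the last step left them, time stands still between calls to the robot, and variables do not carry over. Pictures are saved under pics/ and viewed, at most 14 in all, crops included, and the job is handed in when it is done.

Besides the shell and the picture viewer there is one more tool, called after ">>>" as name(argument=value, ...) on one line, values as JSON. step_arm: Moves the arm, as the interface text tells. Its arguments: {"type":"object","properties":{"targets":{"type":"array"},"squeeze":{"type":"number"}},"required":["targets"]}

```bash
mkdir -p pics; cat > h.py <<'E'
import numpy as np, cv2, sys
from station import ctrl
def grab(n,f):
    d=ctrl.get_image(n); np.savez(f'pics/{f}.npz',**d); cv2.imwrite(f'pics/{f}.png',d['img'][:,:,::-1]); return d
def load(f): return dict(np.load(f'pics/{f}.npz'))
def ray(d,u,v):
    R=cv2.Rodrigues(np.array(d['rvec'],float))[0]; t=np.array(d['tvec'],float).ravel()
    r=R.T@np.array([(u-d['cx'])/d['fx'],(v-d['cy'])/d['fy'],1]); return -R.T@t, r
def onz(d,u,v,z):
    o,r=ray(d,u,v); return o+r*(z-o[2])/r[2]
def proj(d,P):
    R=cv2.Rodrigues(np.array(d['rvec'],float))[0]; c=R@np.array(P)+np.array(d['tvec']).ravel()
    return d['fx']*c[0]/c[2]+d['cx'], d['fy']*c[1]/c[2]+d['cy']
E
python3 - <<'E'
from h import *
for n in ['scene','side','wrist']:
    d=grab(n,n+'0'); o,r=ray(d,d['cx'],d['cy']); print(n,o,r,d['fx'])
print(ctrl.get_obs())
E
```

```text
scene [0.91761656 0.69158745 0.84810043] [-0.33572086 -0.61274874 -0.71542329] 440.55325816369447
side [-0.06358623  0.73369393  1.04223551] [ 0.48304533 -0.52595699 -0.70002604] 554.7624975497421
wrist [ 0.31944843 -0.54094427  0.37456658] [-0.24012019 -0.10666076 -0.96486568] 333.3165853615398
{'t': 0.15, 'q': array([-1.26297638e+00,  5.32256747e-02,  1.61401663e+00, -1.53650481e-05,
        1.47599188e+00, -1.18996777e-01]), 'dq': array([ 0.0009108 , -0.00284122, -0.00292395, -0.00115761, -0.00032699,
       -0.00072291]), 'effort': array([-1.09105313e-04, -3.94242561e+01, -3.70721877e+01, -1.44806286e-04,
        4.64681230e-03, -4.85235830e-06]), 'tool_pos': array([ 0.25857996, -0.56845015,  0.23031002]), 'tool_rot': array([-3.06872853e+00, -6.65021146e-01,  2.66860102e-04]), 'contact_force': array([0.41967826, 0.04936057, 0.07113841]), 'wrist_torque': array([-0.04199554, -0.05495953, -0.02055615]), 'grip_force': 0.0, 'opening': 0.08565009241011072}
```

View pics/scene0.png

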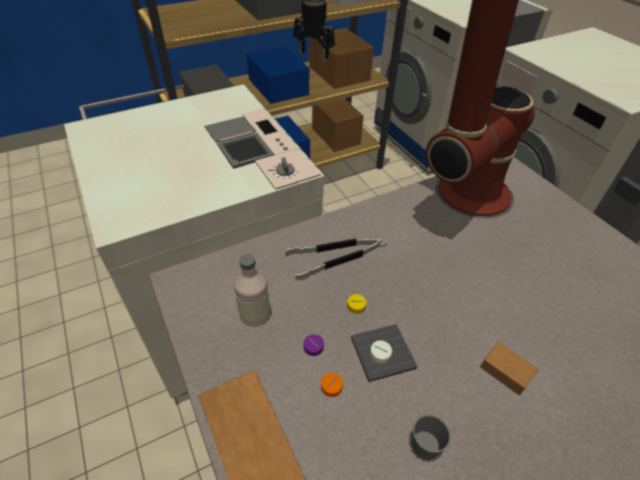

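View pics/side0.png

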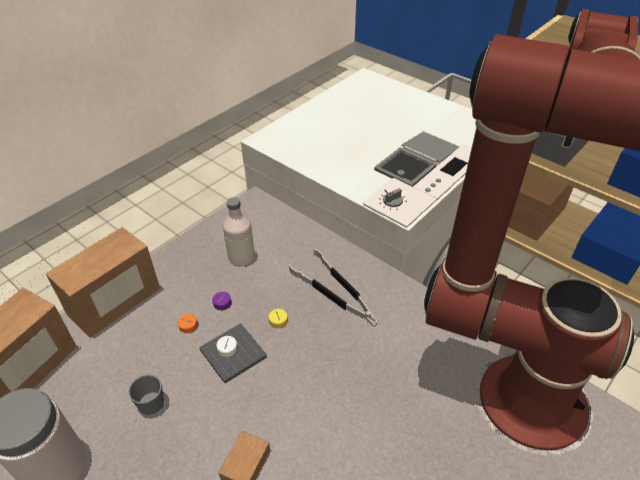

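View pics/wrist0.png

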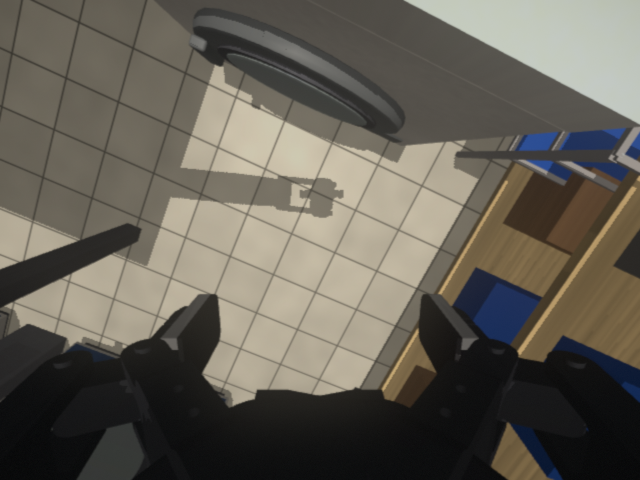

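The scene view shows the dial near (286,168), the hopper at (245,149), the tongs from (290,250)/(298,275) to a hinge near (383,242), and the tablet at (381,351). In the side view the dial is at (393,198), the hopper at (406,166), the tongs hinge at (372,318) and the tablet at (227,346). The wrist view shows only floor.

```bash
python3 - <<'E'
from h import *
S=load('scene0');D=load('side0')
for nm,a,b,z in [('dial',(286,168),(393,198),.126),('hop',(245,149),(406,166),.112),('pin',(383,242),(374,320),.011),('tipL?',(288,251),(291,268),.011),('tipR?',(299,275),(317,252),.011),('tab',(381,351),(227,345),.032),('bottle',(255,318),(241,262),0),('cup',(429,455),(150,410),0),('carton',(510,367),(246,458),.035)]:
    print(nm,onz(S,*a,z).round(3),onz(D,*b,z).round(3))
def cr(d,x,y,w,h): return cv2.resize(d['img'][y:y+h,x:x+w,::-1],(400,300),interpolation=cv2.INTER_CUBIC)
top=np.hstack([cr(S,246,138,80,60),cr(D,353,168,80,60)])
bot=np.hstack([cr(S,276,210,120,90),cr(D,275,243,120,90)])
cv2.imwrite('pics/c1.png',np.vstack([top,bot]))
E
```

```text
dial [ 0.527 -0.205  0.126] [ 0.523 -0.212  0.126]
hop [ 0.587 -0.359  0.112] [ 0.586 -0.363  0.112]
pin [0.372 0.062 0.011] [0.37  0.056 0.011]
tipL? [ 0.61  -0.022  0.011] [0.629 0.063 0.011]
tipR? [0.62  0.063 0.011] [ 0.617 -0.023  0.011]
tab [0.566 0.34  0.032] [0.562 0.337 0.032]
bottle [0.762 0.124 0.   ] [0.749 0.126 0.   ]
cup [0.592 0.545 0.   ] [0.581 0.538 0.   ]
carton [0.354 0.491 0.035] [0.344 0.485 0.035]
```

View pics/c1.png

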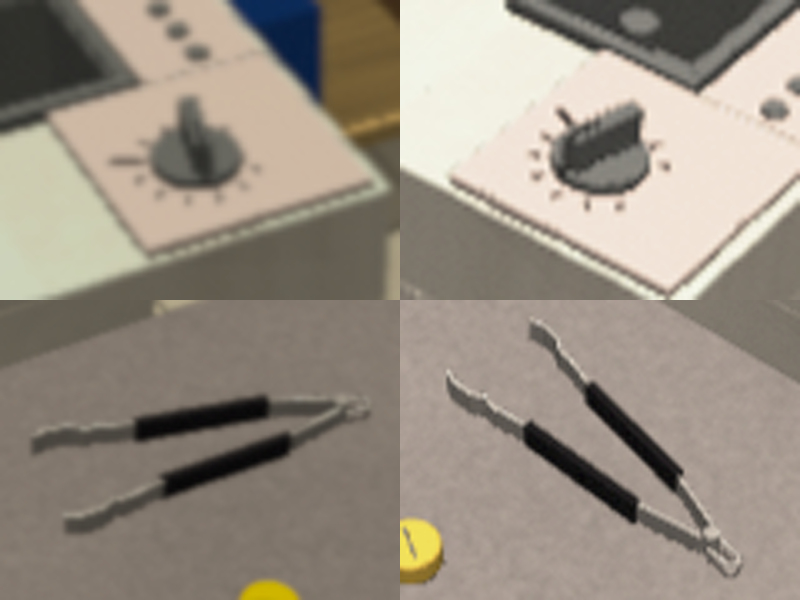

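The crops show the grey dial, with its long mark towards the back-left, and the open tongs, whose pin is near the robot and tips point to +x. I'll take a closer look with the wrist camera above the dial.

>>> step_arm(targets=[{"travel":[0.04,0.06,0.06],"angular":[0,0,0],"gripper":1},{"travel":[0.444,0.6,0.117],"angular":[0,0,0],"gripper":1},{"travel":[0.444,0.6,0.117],"angular":[0,0,0],"gripper":1},{"travel":[0.444,0.6,0.117],"angular":[0,0,0],"gripper":1},{"travel":[0.444,0.6,0.117],"angular":[0,0,0],"gripper":1},{"travel":[0.444,0.6,0.117],"angular":[0,0,0],"gripper":1},{"travel":[0.444,0.6,0.117],"angular":[0,0,0],"gripper":1},{"travel":[0.444,0.6,0.117],"angular":[0,0,0],"gripper":1},{"travel":[0.444,0.6,0.117],"angular":[0,0,0],"gripper":1},{"travel":[0.444,0.6,0.117],"angular":[0,0,0],"gripper":1}])

```text
t: 1.15
tool_pos: [0.5271, -0.2051, 0.3019]
tool_rot: [-3.068, -0.673, -0.002]
contact_force: [-0.8, -0.9, -0.5]
opening: 0.0856
grip_force: 0.0
```

```bash
python3 - <<'E'
from h import *
d=grab('wrist','w1'); o=ctrl.get_obs(); print(o['t'],o['tool_pos'],o['tool_rot'],np.abs(o['dq']).max())
print(proj(d,[.525,-.208,.116]))
E
```

```text
1.2 [ 0.52693137 -0.2056744   0.30169512] [-3.06799971e+00 -6.72820115e-01 -1.57122180e-03] 0.0681269454639743
(np.float64(321.053576200479), np.float64(224.43769357202))
```

View pics/w1.png

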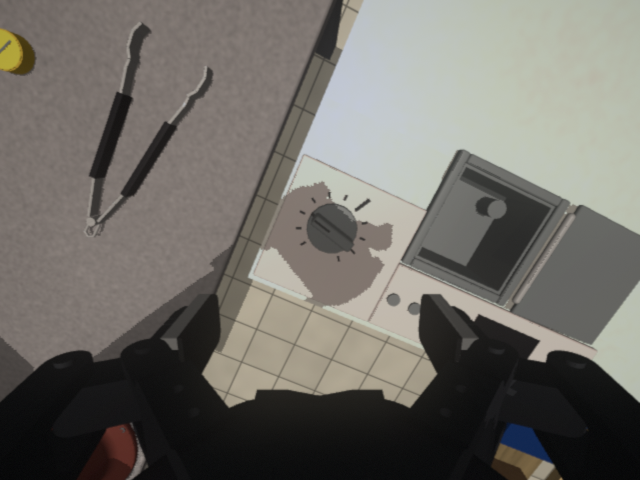

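The wrist view shows the dial skirt at about (331,228), the long mark running from (357,210) to (370,200), the hopper mouth around (490,225), and the tongs at upper left. I'll enlarge it and measure the skirt.

```bash
python3 - <<'E'
from h import *
d=load('w1'); g=d['img']
c=np.hstack([cv2.resize(g[185:275,285:385,::-1],(500,450),interpolation=cv2.INTER_CUBIC),
 cv2.resize(g[15:240,70:220,::-1],(300,450),interpolation=cv2.INTER_CUBIC)])
cv2.imwrite('pics/c2.png',c)
E
```

```text
(no output)
```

View pics/c2.png

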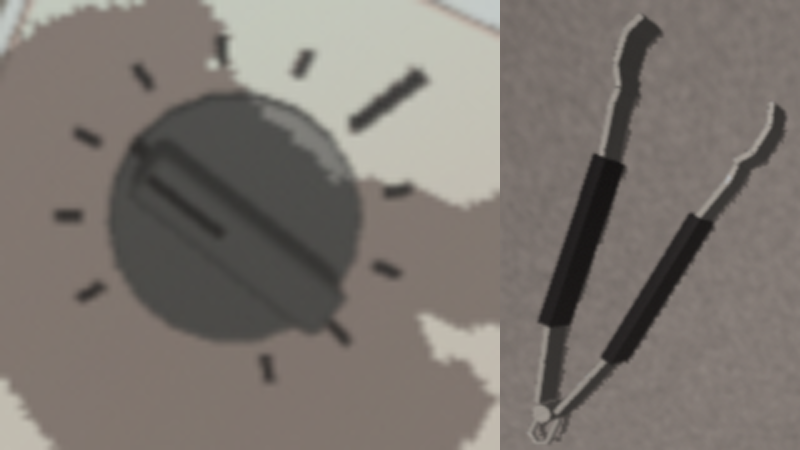

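```bash
python3 - <<'E'
from h import *
d=load('w1')
A=lambda u,v,z: onz(d,285+u/5,185+v/5,z)[:2]
B=lambda u,v,z: onz(d,70+(u-500)/2,15+v/2,z)[:2]
f=lambda p:np.round(p,4)
# skirt
r=[A(236,95,.116),A(236,342,.116),A(110,218,.116),A(361,218,.116)]
c=A(236,218,.116); print('skirt c',f(c),np.linalg.norm(r[0]-r[1]),np.linalg.norm(r[2]-r[3]))
mo,mi=A(426,74,.108),A(352,128,.108)
ang=lambda p,q:np.arctan2(*(p-q)[::-1])
marks=[(92,292),(68,215),(88,137),(143,76),(222,48),(303,63),None,(398,190),(385,268),(340,332),(267,368)]
pts=np.array([A(*m,.108) for m in marks if m])
print('circle',f(cv2.minEnclosingCircle(pts.astype(np.float32))[0]), [np.round(np.linalg.norm(p-c),4) for p in pts])
print('mark',f(mo),np.linalg.norm(mo-c),ang(mo,c),'mi',np.linalg.norm(mi-c),ang(mi,c),'fit',ang(mo,mi))
M=np.linalg.lstsq(np.c_[2*pts,np.ones(len(pts))],(pts**2).sum(1),rcond=None)[0];cc=M[:2];print('ls centre',f(cc), np.sqrt(M[2]+cc@cc))
vals=[0,.5,1,1.5,2,2.5,3.5,4,4.5,5]
print('zero offs',[round((ang(p,cc)+v+9)%(2*np.pi)-9%(2*np.pi),3) for p,v in zip(pts,vals)], ang(mo,cc)+3)
l0,l1=A(150,180,.138),A(224,235,.138)
print('line',f(l0),f(l1),ang(l0,l1),ang(l0,cc),np.linalg.norm(l0-cc),np.linalg.norm(l1-cc))
e=A(318,310,.138); print('bar rear',f(e),ang(l0,e),np.linalg.norm(e-cc))
pin=B(542,414,.022);t1=B(643,17,.022);t2=B(775,104,.022)
print('pin',f(pin),'tips',f(t1),f(t2),np.linalg.norm(t1-pin),np.linalg.norm(t2-pin),np.linalg.norm(t1-t2))
print('midang',ang((t1+t2)/2,pin))
# sleeves corners top
for n,s in dict(a=[(600,155),(543,325)],b=[(692,215),(605,360)]).items(): print(n,[f(B(*x,.022)) for x in s])
for n,p in dict(hop=[(463,152),(572,205),(512,300),(405,262)]).items():
    q=np.array([onz(d,*x,.112)[:2] for x in p]); print(n,f(q),f(q.mean(0)),np.linalg.norm(q-np.roll(q,1,0),axis=1))
E
```

```text
skirt c [ 0.5258 -0.2201] 0.051350536657701944 0.0509346509433147
circle [ 0.5249 -0.2203] [np.float64(0.0347), np.float64(0.0346), np.float64(0.0338), np.float64(0.0336), np.float64(0.0335), np.float64(0.0333), np.float64(0.034), np.float64(0.034), np.float64(0.0348), np.float64(0.0353)]
mark [ 0.5676 -0.2434] 0.047781001249610454 -0.5087209203695542 mi 0.029369042049269035 -0.517994197037192 fit -0.4939313581415332
ls centre [ 0.5249 -0.2203] 0.03422768912493443
zero offs [np.float64(2.52), np.float64(2.511), np.float64(2.51), np.float64(2.51), np.float64(2.51), np.float64(2.517), np.float64(2.508), np.float64(2.511), np.float64(2.517), np.float64(2.509)] 2.5035901193812684
line [ 0.5298 -0.1994] [ 0.526  -0.2166] 1.3539753065340043 1.3423570771062447 0.021431283715241643 0.00384355317905192
bar rear [ 0.5202 -0.2393] 1.3344193296117033 0.019612884207373647
pin [0.3852 0.0556] tips [0.6313 0.0622] [ 0.6206 -0.0199] 0.24627808942754215 0.2472402357294602 0.08278676106269243
midang -0.14236441615560505
a [array([0.5519, 0.0643]), array([0.4412, 0.0696])]
b [array([0.5426, 0.0049]), array([0.4362, 0.0282])]
hop [[ 0.6466 -0.303 ]
 [ 0.6482 -0.4295]
 [ 0.5351 -0.4325]
 [ 0.5246 -0.3058]] [ 0.5886 -0.3677] [0.12200474 0.12651323 0.11314236 0.12709795]
```

The dial axis is at (0.525,-0.220), with the skirt measuring 51 mm and the mark radius 48 mm, both as specified. The pointer angle is 1.343 (value about 1.17) and the zero offset is 2.51. Next I turn the tool to line up with the bar and come down.

>>> step_arm(targets=[{"travel":[0,-0.0195,-0.1],"angular":[0,0,0.19],"gripper":1},{"travel":[0,-0.0195,-0.15],"angular":[0,0,0.38],"gripper":1},{"travel":[0,-0.0195,-0.2],"angular":[0,0,0.57],"gripper":1},{"travel":[0,-0.0195,-0.234],"angular":[0,0,0.76],"gripper":1},{"travel":[0,-0.0195,-0.234],"angular":[0,0,0.955],"gripper":1},{"travel":[0,-0.0195,-0.234],"angular":[0,0,0.955],"gripper":1}])

```text
t: 1.8
tool_pos: [0.5236, -0.2214, 0.1594]
tool_rot: [-2.613, -1.74, 0.003]
contact_force: [-0.6, 0.1, -0.3]
opening: 0.0856
grip_force: 0.0
```

>>> step_arm(targets=[{"travel":[0,0,0],"angular":[0,0,0.1],"gripper":1},{"travel":[0,0,0],"angular":[0,0,0.205],"gripper":1},{"travel":[0,0,0],"angular":[0,0,0.205],"gripper":1},{"travel":[0,0,0],"angular":[0,0,0.205],"gripper":1},{"travel":[0,0,0],"angular":[0,0,0.205],"gripper":1}])

```text
t: 2.3
tool_pos: [0.5251, -0.221, 0.1615]
tool_rot: [2.467, 1.945, 0.0]
contact_force: [0.6, -0.1, -0.2]
opening: 0.0851
grip_force: 0.0
```

```bash
python3 - <<'E'
from h import *
d=grab('wrist','w2'); o=ctrl.get_obs(); p=o['tool_pos'];print(o['t'],p,o['q'])
from scipy.spatial.transform import Rotation as R
m=R.from_rotvec(o['tool_rot']).as_matrix(); print('yaw x',np.arctan2(m[1,0],m[0,0]),m[:,2])
im=d['img'][:,:,::-1].copy()
for P,c in [((.525,-.2203,.138),(0,0,255)),((.525+.023*np.cos(1.343),-.2203+.023*np.sin(1.343),.138),(0,255,0)),((.525-.023*np.cos(1.343),-.2203-.023*np.sin(1.343),.138),(0,255,0))]:
    cv2.circle(im,tuple(int(round(x)) for x in proj(d,P)),2,c,-1)
cv2.imwrite('pics/w2a.png',im)
E
```

```text
2.35 [ 0.52510237 -0.22090685  0.16137134] [-5.28803936e-01 -2.53853652e-02  1.81078909e+00 -6.86690703e-05
  1.35575313e+00 -2.93877564e-01]
yaw x 1.335884554899292 [ 3.42421942e-04 -2.77781513e-04 -9.99999903e-01]
```

View pics/w2a.png

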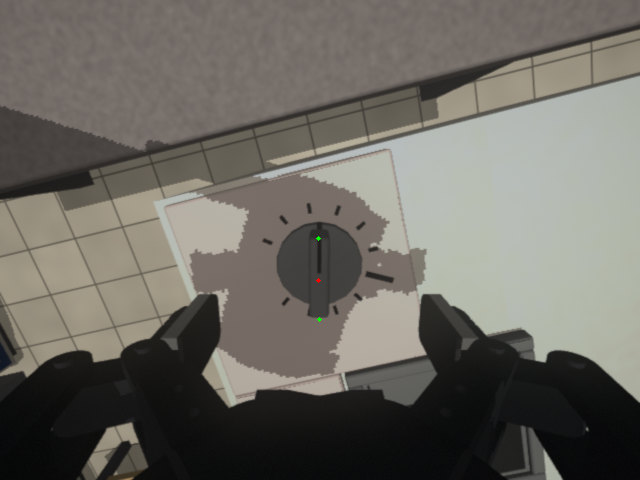

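The tool is aligned with the bar: it spans (319,230) to (318,318), and the long mark is at about (380,277). I go down and grip it.

>>> step_arm(targets=[{"travel":[0,0.002,-0.03],"angular":[0,0,0],"gripper":1},{"travel":[0,0.002,-0.06],"angular":[0,0,0],"gripper":1},{"travel":[0,0.002,-0.069],"angular":[0,0,0],"gripper":1},{"travel":[0,0.002,-0.069],"angular":[0,0,0],"gripper":0},{"travel":[0,0.002,-0.069],"angular":[0,0,0],"gripper":0},{"travel":[0,0.002,-0.069],"angular":[0,0,0],"gripper":0},{"travel":[0,0.002,-0.069],"angular":[0,0,0],"gripper":0},{"travel":[0,0.002,-0.069],"angular":[0,0,0],"gripper":0},{"travel":[0,0.002,-0.069],"angular":[0,0,0],"gripper":0},{"travel":[0,0.002,-0.069],"angular":[0,0,0],"gripper":0}], squeeze=30)

```text
t: 3.35
tool_pos: [0.5253, -0.2196, 0.1205]
tool_rot: [2.464, 1.948, 0.0]
contact_force: [-2.2, 1.3, 4.6]
opening: 0.0104
grip_force: 33.1
```

Gripped: the opening is 10.4 mm on the 11 mm bar. Now I turn it clockwise by 1.83 rad (2.33 full scale).

>>> step_arm(targets=[{"travel":[0,0,0],"angular":[0,0,-0.1],"gripper":0},{"travel":[0,0,0],"angular":[0,0,-0.22],"gripper":0},{"travel":[0,0,0],"angular":[0,0,-0.34],"gripper":0},{"travel":[0,0,0],"angular":[0,0,-0.46],"gripper":0},{"travel":[0,0,0],"angular":[0,0,-0.58],"gripper":0},{"travel":[0,0,0],"angular":[0,0,-0.7],"gripper":0},{"travel":[0,0,0],"angular":[0,0,-0.8],"gripper":0}])

```text
t: 4.05
tool_pos: [0.5254, -0.2196, 0.1205]
tool_rot: [2.947, 1.086, 0.001]
contact_force: [-1.3, 0.3, 4.1]
opening: 0.0099
grip_force: 33.0
```

>>> step_arm(targets=[{"travel":[0,0,0],"angular":[0,0,-0.1],"gripper":0},{"travel":[0,0,0],"angular":[0,0,-0.22],"gripper":0},{"travel":[0,0,0],"angular":[0,0,-0.34],"gripper":0},{"travel":[0,0,0],"angular":[0,0,-0.46],"gripper":0},{"travel":[0,0,0],"angular":[0,0,-0.58],"gripper":0},{"travel":[0,0,0],"angular":[0,0,-0.7],"gripper":0},{"travel":[0,0,0],"angular":[0,0,-0.8],"gripper":0}])

```text
t: 4.75
tool_pos: [0.5254, -0.2198, 0.1205]
tool_rot: [3.138, 0.122, 0.001]
contact_force: [-2.2, 0.4, 3.2]
opening: 0.0098
grip_force: 33.0
```

>>> step_arm(targets=[{"travel":[0,0,0],"angular":[0,0,-0.12],"gripper":0},{"travel":[0,0,0],"angular":[0,0,-0.24],"gripper":0},{"travel":[0,0,0],"angular":[0,0,-0.36],"gripper":0},{"travel":[0,0,0],"angular":[0,0,-0.48],"gripper":0},{"travel":[0,0,0],"angular":[0,0,-0.6],"gripper":0},{"travel":[0,0,0],"angular":[0,0,-0.73],"gripper":0},{"travel":[0,0,0],"angular":[0,0,-0.73],"gripper":0},{"travel":[0,0,0],"angular":[0,0,-0.73],"gripper":0},{"travel":[0,0,0],"angular":[0,0,-0.73],"gripper":0}])

```text
t: 5.65
tool_pos: [0.5254, -0.2198, 0.1204]
tool_rot: [3.047, -0.762, 0.001]
contact_force: [-0.8, -0.9, 5.1]
opening: 0.0099
grip_force: 33.3
```

```bash
python3 - <<'E'
from h import *
d=grab('wrist','w3'); o=ctrl.get_obs(); p=o['tool_pos'];print(o['t'],p,o['contact_force'],o['wrist_torque'])
from scipy.spatial.transform import Rotation as R
m=R.from_rotvec(o['tool_rot']).as_matrix(); print('yaw x',np.arctan2(m[1,0],m[0,0]))
E
```

```text
5.7 [ 0.52539844 -0.21983628  0.12043668] [-2.13238778 -1.09708256  5.66643127] [-0.11821967  0.31068685  0.00741887]
yaw x -0.4903278791468745
```

>>> step_arm(targets=[{"travel":[0,0,0],"angular":[0,0,0],"gripper":1},{"travel":[0,0,0],"angular":[0,0,0],"gripper":1},{"travel":[0,0,0],"angular":[0,0,0],"gripper":1},{"travel":[0,0,0],"angular":[0,0,0],"gripper":1},{"travel":[0,0,0.05],"angular":[0,0,0],"gripper":1},{"travel":[0,0,0.12],"angular":[0,0,0],"gripper":1},{"travel":[0,0,0.2],"angular":[0,0,0],"gripper":1},{"travel":[0,0,0.2],"angular":[0,0,0],"gripper":1},{"travel":[0,0,0.2],"angular":[0,0,0],"gripper":1},{"travel":[0,0,0.2],"angular":[0,0,0],"gripper":1}])

```text
t: 6.7
tool_pos: [0.5244, -0.219, 0.238]
tool_rot: [-3.046, 0.765, 0.004]
contact_force: [-0.1, -0.3, 0.4]
opening: 0.0853
grip_force: 0.0
```

```bash
python3 - <<'E'
from h import *
d=grab('wrist','w4'); o=ctrl.get_obs(); print(o['t'],o['tool_pos'],o['tool_rot'])
u,v=[int(x) for x in proj(d,(.525,-.22,.12))]; print(u,v)
x0,y0=max(0,u-65),max(0,v-55); print(x0,y0)
cv2.imwrite('pics/c4.png',cv2.resize(d['img'][y0:y0+100,x0:x0+130,::-1],(780,600),interpolation=cv2.INTER_CUBIC))
E
```

```text
6.75 [ 0.52421857 -0.21885367  0.23740453] [-3.04596023  0.76480537  0.00547007]
320 235
255 180
```

View pics/c4.png

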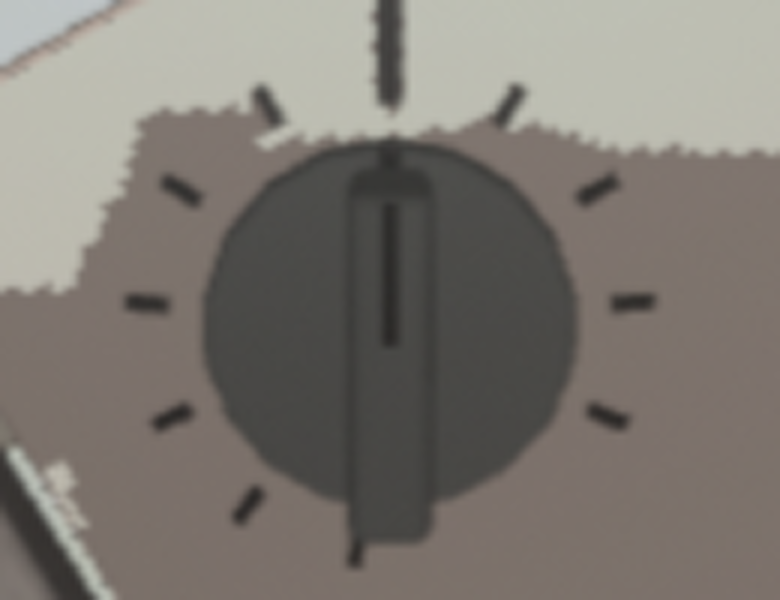

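The pointer line at x=389 of the crop is in line with the long mark at x=389, so the dial is set. Now I refine the tablet and the clutter near it.

```bash
python3 - <<'E'
from h import *
for f,boxes in [('scene0',dict(tab=(381,350,18),yel=(357,303,16))),('side0',dict(tab=(227,345,18),yel=(278,318,16)))]:
    d=load(f); hsv=cv2.cvtColor(d['img'],cv2.COLOR_RGB2HSV).astype(int)
    for n,(u,v,w) in boxes.items():
        s=hsv[v-w:v+w,u-w:u+w]
        m=(s[...,1]<75)&(s[...,2]>150) if n=='tab' else (s[...,1]>150)&(s[...,2]>90)&(s[...,0]<40)
        c,_=cv2.findContours(m.astype(np.uint8),0,1); c=max(c,key=cv2.contourArea); h=cv2.convexHull(c)
        x,y,ww,hh=cv2.boundingRect(h); M=cv2.moments(h); p=(u-w+M['m10']/M['m00'],v-w+M['m01']/M['m00'])
        print(f,n,p,(ww,hh),onz(d,*p,.023 if n=='tab' else .013).round(4))
d=load('w1')
g=cv2.cvtColor(d['img'],cv2.COLOR_RGB2GRAY)
for p in [(463,152),(576,207),(506,304),(404,262)]: print(onz(d,*p,.112).round(3))
s=load('scene0')
for f in ['scene0','side0']:
    D=load(f)
    print(f,[np.round(proj(D,P)) for P in [(.5886,-.3677,.112),(.494,.0405,.022),(.525,-.2203,.116)]])
E
```

```text
scene0 tab (380.93263034563563, 349.54657293497365) (21, 18) [0.56   0.3331 0.023 ]
scene0 yel (356.1456009913259, 303.1263940520446) (19, 19) [0.5397 0.2005 0.013 ]
side0 tab (226.1448450347881, 344.0132827324478) (21, 17) [0.5712 0.3327 0.023 ]
side0 yel (277.90920881971465, 318.2827496757458) (19, 18) [0.5406 0.2005 0.013 ]
[ 0.647 -0.303  0.112]
[ 0.648 -0.434  0.112]
[ 0.528 -0.429  0.112]
[ 0.524 -0.305  0.112]
scene0 [array([243., 148.]), array([339., 249.]), array([284., 168.])]
side0 [array([406., 165.]), array([337., 287.]), array([394., 199.])]
```

>>> step_arm(targets=[{"travel":[-0.01,0.06,0.03],"angular":[0,0,0.1],"gripper":1},{"travel":[-0.02,0.14,0.03],"angular":[0,0,0.2],"gripper":1},{"travel":[-0.03,0.22,0.03],"angular":[0,0,0.3],"gripper":1},{"travel":[-0.04,0.3,0.0],"angular":[0,0,0.4],"gripper":1},{"travel":[-0.052,0.38,-0.05],"angular":[0,0,0.443],"gripper":1},{"travel":[-0.052,0.4325,-0.1],"angular":[0,0,0.443],"gripper":1},{"travel":[-0.052,0.4325,-0.15],"angular":[0,0,0.443],"gripper":1},{"travel":[-0.052,0.4325,-0.15],"angular":[0,0,0.443],"gripper":1},{"travel":[-0.052,0.4325,-0.15],"angular":[0,0,0.443],"gripper":1}])

```text
t: 7.65
tool_pos: [0.493, 0.04, 0.1485]
tool_rot: [3.133, -0.226, -0.005]
contact_force: [0.6, -1.3, 0.0]
opening: 0.0853
grip_force: 0.0
```

```bash
python3 - <<'E'
from h import *
from scipy.spatial.transform import Rotation as R
d=grab('wrist','w5'); o=ctrl.get_obs(); print(o['t'],o['tool_pos'],o['q'])
m=R.from_rotvec(o['tool_rot']).as_matrix(); print('yaw x',np.arctan2(m[1,0],m[0,0]))
im=d['img'][:,:,::-1].copy()
for P in [(.494,.0405,.011),(.385,.0556,.022)]: cv2.circle(im,tuple(int(round(x)) for x in proj(d,P)),2,(0,0,255),-1)
cv2.imwrite('pics/w5a.png',im)
E
```

```text
7.7 [0.4942594  0.03956525 0.15024605] [-7.02597845e-02 -1.98712499e-01  1.98911087e+00 -1.26000084e-04
  1.35108153e+00  1.64550961e+00]
yaw x -0.14494560347984814
```

View pics/w5a.png

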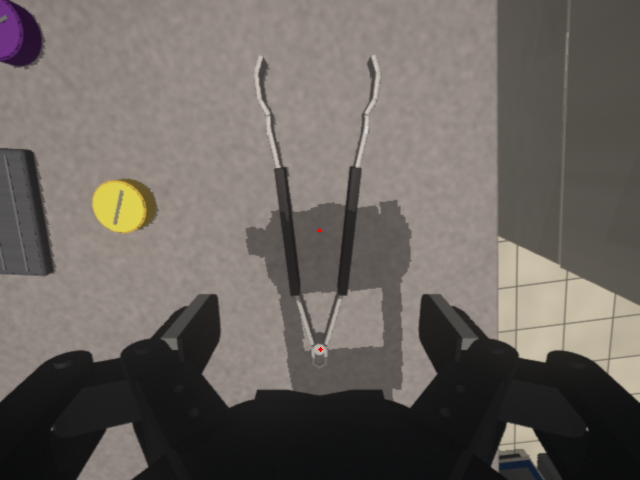

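The tongs lie symmetrically about the tool axis, with the sleeves at columns 275–360 and the pin at (319,350), which is on my prediction. Going down to grip lightly at 50 mm.

>>> step_arm(targets=[{"travel":[0,0,-0.08],"angular":[0,0,0],"gripper":1},{"travel":[0,0,-0.15],"angular":[0,0,0],"gripper":1},{"travel":[0,0,-0.2],"angular":[0,0,0],"gripper":1},{"travel":[0,0,-0.23],"angular":[0,0,0],"gripper":1},{"travel":[0,0,-0.243],"angular":[0,0,0],"gripper":1},{"travel":[0,0,-0.243],"angular":[0,0,0],"gripper":0.75},{"travel":[0,0,-0.243],"angular":[0,0,0],"gripper":0.62},{"travel":[0,0,-0.243],"angular":[0,0,0],"gripper":0.58},{"travel":[0,0,-0.243],"angular":[0,0,0],"gripper":0.58},{"travel":[0,0,-0.243],"angular":[0,0,0],"gripper":0.58}], squeeze=20)

```text
t: 8.7
tool_pos: [0.4971, 0.0398, 0.0074]
tool_rot: [3.133, -0.226, 0.01]
contact_force: [-1.1, 0.0, 6.2]
opening: 0.05
grip_force: 5.6
```

>>> step_arm(targets=[{"travel":[0,0,0],"angular":[0,0,0],"gripper":0.58},{"travel":[0,0,0],"angular":[0,0,0],"gripper":0.58}])

```text
t: 8.9
tool_pos: [0.4971, 0.0398, 0.0074]
tool_rot: [3.133, -0.226, 0.01]
contact_force: [0.2, 0.3, 5.8]
opening: 0.0494
grip_force: 5.6
```

>>> step_arm(targets=[{"travel":[0,0,0.02],"angular":[0,0,0],"gripper":0.58},{"travel":[0,0,0.05],"angular":[0,0,0],"gripper":0.58},{"travel":[0,0,0.09],"angular":[0,0,0],"gripper":0.58},{"travel":[0,0,0.13],"angular":[0,0,0],"gripper":0.58},{"travel":[0,0.02,0.17],"angular":[0,0,0.04],"gripper":0.58},{"travel":[0,0.05,0.195],"angular":[0,0,0.1],"gripper":0.58},{"travel":[-0.01,0.09,0.195],"angular":[0,0,0.2],"gripper":0.58},{"travel":[-0.02,0.13,0.195],"angular":[0,0,0.3],"gripper":0.58},{"travel":[-0.02,0.17,0.195],"angular":[0,0,0.4],"gripper":0.58},{"travel":[-0.02,0.2,0.195],"angular":[0,0,0.48],"gripper":0.58}])

```text
t: 9.9
tool_pos: [0.4818, 0.1613, 0.1223]
tool_rot: [-3.119, -0.37, -0.002]
contact_force: [0.7, -0.5, -0.9]
opening: 0.0496
grip_force: 3.7
```

>>> step_arm(targets=[{"travel":[-0.005,0.04,0],"angular":[0,0,0.08],"gripper":0.58},{"travel":[-0.01,0.08,0],"angular":[0,0,0.16],"gripper":0.58},{"travel":[-0.015,0.12,0],"angular":[0,0,0.24],"gripper":0.58},{"travel":[-0.02,0.16,0],"angular":[0,0,0.32],"gripper":0.58},{"travel":[-0.026,0.19,0],"angular":[0,0,0.392],"gripper":0.58},{"travel":[-0.026,0.19,0],"angular":[0,0,0.392],"gripper":0.58},{"travel":[-0.026,0.19,0],"angular":[0,0,0.392],"gripper":0.58},{"travel":[-0.026,0.19,0],"angular":[0,0,0.392],"gripper":0.58}])

```text
t: 10.7
tool_pos: [0.4665, 0.2734, 0.1214]
tool_rot: [3.028, 0.837, 0.001]
contact_force: [-0.8, 0.3, -0.5]
opening: 0.0499
grip_force: 3.7
```

```bash
python3 - <<'E'
from h import *
from scipy.spatial.transform import Rotation as R
d=grab('wrist','w6'); o=ctrl.get_obs(); p=o['tool_pos'];print(o['t'],p,o['opening'],o['grip_force'])
m=R.from_rotvec(o['tool_rot']).as_matrix(); y=np.arctan2(m[1,0],m[0,0]);print('yaw x',y,m[:,2])
s=grab('side','s6')
e=np.array([np.cos(y),np.sin(y),0]);n=np.array([-e[1],e[0],0])
im=d['img'][:,:,::-1].copy()
for z in (.01,):
  q=p+e*.113+np.array([0,0,z]); print(q,proj(d,q))
  for k in (.032,-.032,0): cv2.circle(im,tuple(int(round(x)) for x in proj(d,q+k*n)),2,(0,0,255),-1)
hsv=cv2.cvtColor(d['img'],cv2.COLOR_RGB2HSV)
cv2.imwrite('pics/w6a.png',np.hstack([im[:400,:],]))
E
```

```text
10.75 [0.46653591 0.27334063 0.12122263] 0.04976856444360171 3.686632731696591
yaw x 0.5392607477385115 [ 3.88129306e-04 -1.33564746e-04 -9.99999916e-01]
[0.56349991 0.33136634 0.13122263] (np.float64(319.5392147938905), np.float64(16.917474930286346))
```

View pics/w6a.png

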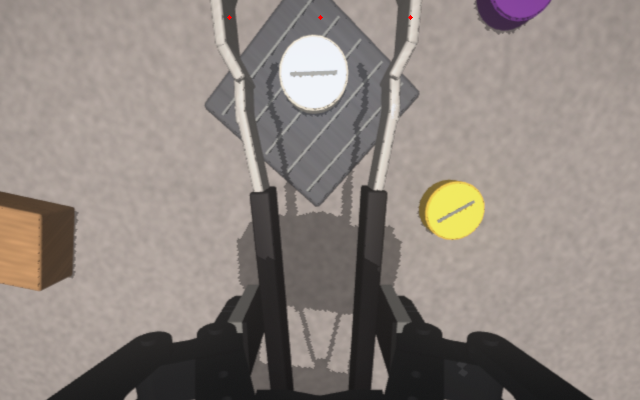

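The wrist view shows the tablet near (314,73) on the dish, with the open tongs tips straddling above it at columns ~230 and ~410.

```bash
python3 - <<'E'
from h import *
d=load('w6'); hsv=cv2.cvtColor(d['img'],cv2.COLOR_RGB2HSV).astype(int)
s=hsv[20:130,250:385]; m=((s[...,1]<40)&(s[...,2]>190)).astype(np.uint8)
c,_=cv2.findContours(m,0,1); h=cv2.convexHull(max(c,key=cv2.contourArea)).reshape(-1,2)+[250,20]
# top-face rim: ray each hull point to z=.032, circle fit
P=np.array([onz(d,*q,.032)[:2] for q in h]); A=np.linalg.lstsq(np.c_[2*P,np.ones(len(P))],(P**2).sum(1),rcond=None)[0]
print('tablet',A[:2],np.sqrt(A[2]+A[:2]@A[:2]))
y=.5393;e=np.array([np.cos(y),np.sin(y)]);n=np.array([-e[1],e[0]])
v=A[:2]-np.array([.4665,.2733]); print('along',v@e,'lateral',v@n)
S=load('s6')
u,v=[int(x) for x in proj(S,[.52,.31,.12])]; print(u,v)
cv2.imwrite('pics/s6c.png',cv2.resize(S['img'][v-75:v+75,u-100:u+100,::-1],(800,600),interpolation=cv2.INTER_CUBIC)); print(u-100,v-75)
E
```

```text
tablet [0.56368535 0.33605628] 0.021876477104747917
along 0.1156192449982078 lateral 0.003941053822188563
245 323
145 248
```

View pics/s6c.png

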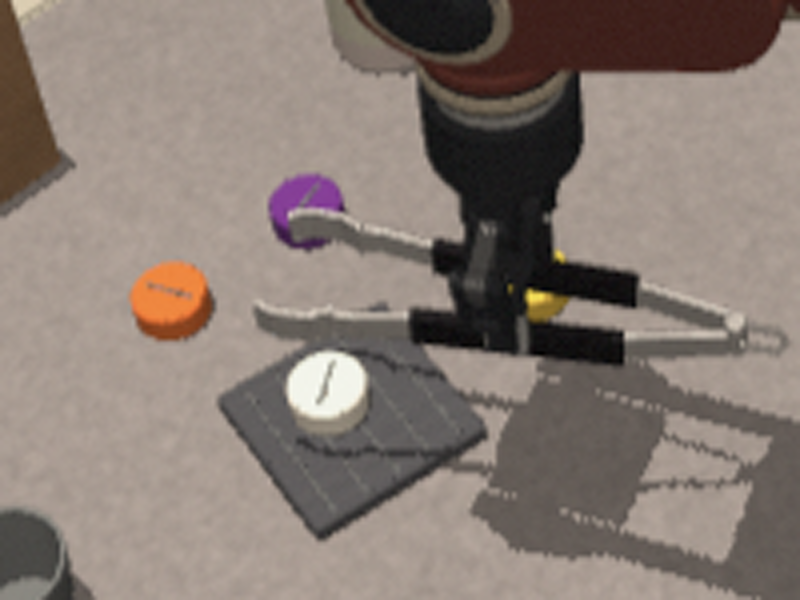

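```bash
python3 - <<'E'
from h import *
S=load('s6');W=load('w6')
p=np.array([.4665,.2733]);y=.5393;e=np.array([np.cos(y),np.sin(y)]);n=np.array([-e[1],e[0]])
for nm,u,v in [('pin',734,325),('loopend',783,340),('tipL',257,303),('tipR',292,213),('slvLrear',624,332),('slvLfront',412,312)]:
  for z in (.126,.136):
    q=onz(S,145+u/4,248+v/4,z)[:2]-p; print(nm,z,round(q@e,4),round(q@n,4))
# wrist: kinks of arm and sleeve front ends (top)
for nm,u,v in [('slvL',262,191),('slvR',374,189),('kinkL',238,78),('kinkR',397,78)]:
  for z in (.126,.136):
    q=onz(W,u,v,z)[:2]-p; print('w',nm,z,round(q@e,4),round(q@n,4))
E
```

```text
pin 0.126 -0.1086 -0.0073
pin 0.136 -0.1098 0.0001
loopend 0.126 -0.1345 -0.0025
loopend 0.136 -0.1355 0.0049
tipL 0.126 0.1355 0.0228
tipL 0.136 0.1316 0.0298
tipR 0.126 0.1362 -0.0379
tipR 0.136 0.1323 -0.0302
slvLrear 0.126 -0.0544 0.007
slvLrear 0.136 -0.0562 0.0142
slvLfront 0.126 0.0552 0.0141
slvLfront 0.136 0.0522 0.0212
w slvL 0.126 0.0514 0.024
w slvL 0.136 0.0525 0.0223
w slvR 0.126 0.0522 -0.0227
w slvR 0.136 0.0533 -0.021
w kinkL 0.126 0.0944 0.0312
w kinkL 0.136 0.0924 0.029
w kinkR 0.126 0.0944 -0.0297
w kinkR 0.136 0.0924 -0.0275
```

The tongs hang level: the tips read symmetric at ±30 mm and the lengths match. I shift 4 mm left and come down over the tablet.

>>> step_arm(targets=[{"travel":[-0.002,0.0065,-0.03],"angular":[0,0,0],"gripper":0.58},{"travel":[-0.002,0.0065,-0.07],"angular":[0,0,0],"gripper":0.58},{"travel":[-0.002,0.0065,-0.11],"angular":[0,0,0],"gripper":0.58},{"travel":[-0.002,0.0065,-0.14],"angular":[0,0,0],"gripper":0.58},{"travel":[-0.002,0.0065,-0.155],"angular":[0,0,0],"gripper":0.58},{"travel":[-0.002,0.0065,-0.163],"angular":[0,0,0],"gripper":0.58},{"travel":[-0.002,0.0065,-0.163],"angular":[0,0,0],"gripper":0.58},{"travel":[-0.002,0.0065,-0.163],"angular":[0,0,0],"gripper":0.58}])

```text
t: 11.6
tool_pos: [0.466, 0.2782, 0.0242]
tool_rot: [-3.027, -0.839, -0.003]
contact_force: [-0.4, 0.3, -0.8]
opening: 0.0494
grip_force: 3.7
```

>>> step_arm(targets=[{"travel":[0,0,0],"angular":[0,0,0],"gripper":0.54},{"travel":[0,0,0],"angular":[0,0,0],"gripper":0.5},{"travel":[0,0,0],"angular":[0,0,0],"gripper":0.47},{"travel":[0,0,0],"angular":[0,0,0],"gripper":0.44},{"travel":[0,0,0],"angular":[0,0,0],"gripper":0.4},{"travel":[0,0,0],"angular":[0,0,0],"gripper":0.35},{"travel":[0,0,0],"angular":[0,0,0],"gripper":0.35},{"travel":[0,0,0],"angular":[0,0,0],"gripper":0.35}], squeeze=25)

```text
t: 12.4
tool_pos: [0.4655, 0.2781, 0.0233]
tool_rot: [-3.027, -0.839, -0.001]
contact_force: [0.9, -0.3, -0.6]
opening: 0.0391
grip_force: 27.2
```

```bash
python3 - <<'E'
from h import *
d=grab('wrist','w7');S=grab('side','s7'); o=ctrl.get_obs(); print(o['t'],o['tool_pos'],o['opening'],o['grip_force'],o['contact_force'])
a=cv2.resize(d['img'][0:300,120:520,::-1],(400,300)); u,v=[int(x) for x in proj(S,[.53,.31,.03])]
b=cv2.resize(S['img'][v-60:v+60,u-80:u+80,::-1],(400,300))
cv2.imwrite('pics/c7.png',np.hstack([a,b]))
E
```

```text
12.5 [0.46548776 0.27812405 0.02332634] 0.03869023594260408 27.251067459583282 [1.85861672 0.15887057 0.81479233]
```

View pics/c7.png

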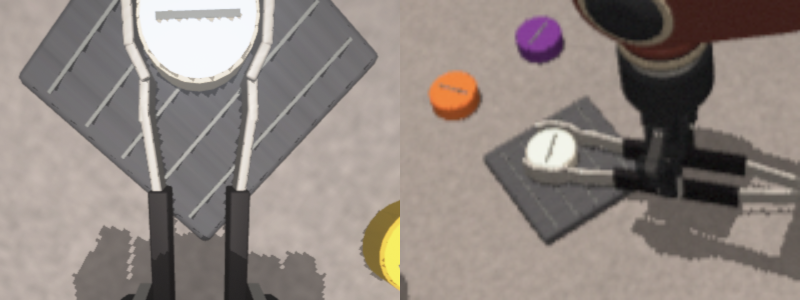

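The tablet is seated between the tips (opening 39 mm, 27 N) and central in both views. Lifting and carrying it to the hopper.

>>> step_arm(targets=[{"travel":[0,0,0.015],"angular":[0,0,0],"gripper":0.35},{"travel":[0,0,0.045],"angular":[0,0,0],"gripper":0.35},{"travel":[0,0,0.09],"angular":[0,0,0],"gripper":0.35},{"travel":[0,0,0.14],"angular":[0,0,0],"gripper":0.35},{"travel":[0,0,0.2],"angular":[0,0,0],"gripper":0.35},{"travel":[0,-0.02,0.25],"angular":[0,0,0],"gripper":0.35},{"travel":[0,-0.06,0.29],"angular":[0,0,-0.05],"gripper":0.35},{"travel":[0,-0.11,0.3],"angular":[0,0,-0.12],"gripper":0.35},{"travel":[0,-0.17,0.3],"angular":[0,0,-0.2],"gripper":0.35},{"travel":[0,-0.23,0.3],"angular":[0,0,-0.28],"gripper":0.35}])

```text
t: 13.5
tool_pos: [0.4644, 0.139, 0.2036]
tool_rot: [-3.102, -0.499, 0.001]
contact_force: [0.1, -0.4, -2.4]
opening: 0.0389
grip_force: 27.1
```

>>> step_arm(targets=[{"travel":[0.001,-0.065,0],"angular":[0,0,-0.08],"gripper":0.35},{"travel":[0.003,-0.13,0],"angular":[0,0,-0.16],"gripper":0.35},{"travel":[0.005,-0.195,0],"angular":[0,0,-0.24],"gripper":0.35},{"travel":[0.007,-0.26,0],"angular":[0,0,-0.32],"gripper":0.35},{"travel":[0.009,-0.325,0],"angular":[0,0,-0.4],"gripper":0.35},{"travel":[0.011,-0.39,0],"angular":[0,0,-0.48],"gripper":0.35},{"travel":[0.013,-0.455,0],"angular":[0,0,-0.56],"gripper":0.35},{"travel":[0.0155,-0.52,0],"angular":[0,0,-0.62],"gripper":0.35},{"travel":[0.0155,-0.585,0],"angular":[0,0,-0.661],"gripper":0.35},{"travel":[0.0155,-0.64,0],"angular":[0,0,-0.661],"gripper":0.35}])

```text
t: 14.5
tool_pos: [0.4735, -0.2455, 0.2029]
tool_rot: [-3.125, 0.313, 0.002]
contact_force: [-0.0, 0.8, -0.7]
opening: 0.0389
grip_force: 27.1
```

>>> step_arm(targets=[{"travel":[0,-0.05,0],"angular":[0,0,0],"gripper":0.35},{"travel":[0,-0.1,0],"angular":[0,0,0],"gripper":0.35},{"travel":[0,-0.14,0],"angular":[0,0,0],"gripper":0.35},{"travel":[0,-0.16,0],"angular":[0,0,0],"gripper":0.35},{"travel":[0,-0.167,0],"angular":[0,0,0],"gripper":0.35},{"travel":[0,-0.167,0],"angular":[0,0,0],"gripper":0.35},{"travel":[0,-0.167,0],"angular":[0,0,0],"gripper":0.35}])

```text
t: 15.2
tool_pos: [0.4745, -0.3431, 0.203]
tool_rot: [-3.125, 0.31, 0.001]
contact_force: [0.6, -0.5, -2.3]
opening: 0.0392
grip_force: 27.1
```

```bash
python3 - <<'E'
from h import *
from scipy.spatial.transform import Rotation as R
d=grab('wrist','w8');S=grab('scene','sc8'); o=ctrl.get_obs(); p=o['tool_pos'];print(o['t'],p,o['opening'],o['grip_force'])
m=R.from_rotvec(o['tool_rot']).as_matrix(); y=np.arctan2(m[1,0],m[0,0]);print('yaw',y)
e=np.array([np.cos(y),np.sin(y)])
t=np.r_[p[:2]+.1155*e,p[2]-.001]; print('tablet pred',t,'scene px',proj(S,t),'wrist px',proj(d,t))
for nm,D in (('w',d),('s',S)):
    u,v=[int(x) for x in proj(D,t)]; w=60 if nm=='w' else 25
    y0,x0=max(0,v-w),u-w; hsv=cv2.cvtColor(D['img'][y0:v+w,x0:u+w],cv2.COLOR_RGB2HSV).astype(int)
    for th in (170,200,225):
        mk=((hsv[...,1]<45)&(hsv[...,2]>th)).astype(np.uint8)
        n,_,st,ce=cv2.connectedComponentsWithStats(mk); i=1+np.argsort(-st[1:,4])[:3]
        print(nm,th,[(st[k].tolist(),(ce[k]+[x0,y0]).round(1).tolist()) for k in i],(x0,y0))
E
```

```text
15.3 [ 0.47455243 -0.343189    0.20313355] 0.03915761172201294 27.097999155521393
yaw -0.19719048865754193
tablet pred [ 0.58781414 -0.36581719  0.20213355] scene px (np.float64(240.68479461992425), np.float64(120.20804913400666)) wrist px (np.float64(319.9582613828861), np.float64(19.589897468695455))
w 170 [([0, 0, 120, 79, 7411], [317.9, 36.9]), ([108, 52, 12, 26, 151], [373.8, 67.0]), ([0, 56, 9, 23, 114], [262.0, 69.6])] (259, 0)
w 200 [([0, 0, 119, 79, 7050], [318.0, 36.7]), ([110, 69, 4, 7, 15], [370.5, 72.2]), ([114, 62, 4, 5, 7], [374.6, 63.7])] (259, 0)
w 225 [([2, 0, 114, 78, 6357], [317.3, 35.9])] (259, 0)
s 170 [([0, 0, 48, 28, 966], [234.4, 106.3]), ([0, 48, 1, 2, 2], [215.0, 143.5])] (215, 95)
s 200 [([0, 0, 47, 27, 830], [233.3, 105.0]), ([20, 21, 6, 4, 18], [237.7, 117.7]), ([28, 20, 5, 5, 17], [244.9, 116.8])] (215, 95)
s 225 [] (215, 95)
```

>>> step_arm(targets=[{"travel":[0,-0.001,-0.02],"angular":[0,0,0],"gripper":0.35},{"travel":[0,-0.001,-0.045],"angular":[0,0,0],"gripper":0.35},{"travel":[0,-0.001,-0.06],"angular":[0,0,0],"gripper":0.35},{"travel":[0,-0.001,-0.068],"angular":[0,0,0],"gripper":0.35},{"travel":[0,-0.001,-0.068],"angular":[0,0,0],"gripper":0.35},{"travel":[0,-0.001,-0.068],"angular":[0,0,0],"gripper":0.35},{"travel":[0,-0.001,-0.068],"angular":[0,0,0],"gripper":0.35},{"travel":[0,-0.001,-0.068],"angular":[0,0,0],"gripper":0.35}])

```text
t: 16.1
tool_pos: [0.4748, -0.3451, 0.1631]
tool_rot: [3.125, -0.311, 0.002]
contact_force: [0.4, 1.2, -1.8]
opening: 0.0388
grip_force: 27.1
```

```bash
python3 - <<'E'
from h import *
d=grab('wrist','w9');S=grab('scene','sc9');D=grab('side','s9'); o=ctrl.get_obs(); p=o['tool_pos'];print(o['t'],p,o['opening'],o['grip_force'],o['contact_force'],np.abs(o['dq']).max())
# tablet still there? bright hull below row 0 in wrist between the tips; lower rim row vs prediction
e=np.array([np.cos(-.197),np.sin(-.197)]); t=p[:2]+.1155*e; print('tablet',t)
print('pred near rim px',proj(d,np.r_[t-.022*e,p[2]+.009]))
print('col320 V',cv2.cvtColor(d['img'],cv2.COLOR_RGB2GRAY)[0:130:6,320])
# dark well in side/scene (before pictures), centroid of the mouth's dark interior for check
for nm,(x,y,w,h) in (('scene0',(205,115,75,55)),('side0',(370,135,95,55))):
    s=load(nm); g=cv2.cvtColor(s['img'],cv2.COLOR_RGB2GRAY)[y:y+h,x:x+w]
    m=(g<75).astype(np.uint8); c,_=cv2.findContours(m,0,1); c=max(c,key=cv2.contourArea)
    b=cv2.minAreaRect(c); q=cv2.boxPoints(b)+[x,y]; P=np.array([onz(s,*k,.112)[:2] for k in q]); print(nm,P.mean(0).round(3),np.linalg.norm(P-np.roll(P,1,0),axis=1).round(3))
E
```

```text
16.25 [ 0.47457488 -0.34499235  0.16275819] 0.038863974581955445 27.090666890144348 [-0.51175982 -0.67861492 -1.84893099] 0.0026652468139929824
tablet [ 0.58784089 -0.36759896]
pred near rim px (np.float64(319.23366947112316), np.float64(78.32576359284343))
col320 V [228 227 149 148 229 229 230 230 230 230 230 230 230 211 120 105  94  93
  92  93  92  92]
scene0 [ 0.585 -0.363] [0.105 0.121 0.11  0.114]
side0 [ 0.59  -0.365] [0.122 0.109 0.129 0.103]
```

```bash
python3 -c "
from station import ctrl
print(ctrl.finish_job())"
```

```text
the job is handed in; nothing more can be done
None
```

The job is handed in at about 16 s of the 64 s: the dial pointer stands on the long mark, and the tablet is held still in the tongs about 4 cm above the hopper mouth, within about 3 mm of its centre, and I moved nothing near the bottle, cup or carton.

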